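Trace the wake rail and call for a locker fob

ROBOT

A 6-joint arm with a two-finger parallel gripper is mounted at the origin on the work surface. World frame = base frame: x ahead of the robot, y to its left, z up, the work surface at z = 0. Lengths are in m, angles in rad, forces in N, time in s.
With the tool pointing down it reaches from about 0.225 to 0.875 m from the base axis. Payload 3.4 kg.
Tool frame: the origin (TCP) lies at the very end of the fingers, on their centre line; the grasp point (between the pads) lies 19 mm behind it (manip.grasp_offset is the distance from the TCP to the grasp point, in m); x points along the fingers, y is the direction in which the jaws open and shut, and the axes are right-handed (so a half turn about x gives the same grasp; the last joint's range is limited). The gripper opens to 85 mm and grips with 20 to 120 N. Pads are 22 mm wide; open, the fingers measure 114 mm over their backs; the gripper's body (76 mm by 85 mm) begins 54 mm behind the grasp point. The pads swing forward as they close: fully open they stand 13 mm farther back than shut.
Start: joints at [-1.412, 0.276, 1.505, -0, 1.361, -0.121], TCP at [0.159, -0.553, 0.231] pointing down, gripper open.
Joint ranges: [-2.89, 2.89], [-0.75, 2.08], [0.22, 2.7], [-1.18, 4.32], [0.11, 2.71], [-2.7, 2.7]. Speed limits (rad/s): [2.57, 2.57, 3.14, 3.14, 3.14, 3.14].

INTERFACE

Orientations are given as a unit quaternion [w, x, y, z].
In Python, from rig import manip gives the robot as it stands.
- The arm moves only by the tool step_arm, never from a script. Its argument "increments" is a list of rows, each an object with "grip": the opening, from 0 (shut) to 1 (fully open); "delta_pos": the shift along the world's x, y, z in m, a list of three; "twist": the turn about the world's z in degrees. A call has 1 to 10 rows; each row shifts and turns the commanded pose from where the row before left it; what a row does not reach is not made up. A row lasts 1/12 s, in which the tool goes at most 41.7 mm and 7.16 degrees, less where a joint would pass 70% of its speed; a pose out of reach is approached as far as the arm can. A call with a gripper value outside its range is refused whole. The fingers move at their own pace and stop on an object; "force" is the grip in N (left out, the last holds). Time passes only in rows, so rows that do not move let the fingers close. It gives the time, the measured TCP pose, the force and the opening at its end, in the units of the state.
- manip.get_state(): the state, without advancing time (a new reading comes with each control period).
- manip.get_image(name): name is "side" or "top"; returns a dict with "img" (400x640x3 uint8, red, green, blue), "fx", "fy", "cx", "cy" (pixels), "rvec" (rotation vector, rad) and "tvec" (3), from world to camera coordinates, as OpenCV has them. Camera axes: x right, y down, z forward; pixel columns grow to the right and rows downward; lengths in m; the calibration is good to about 2 mm. A picture is of the moment at which its call begins. There is no depth.
- manip.sign_off(): hands the job in, once; it reports no verdict.
The state is a dict: "clock": time; "qpos": joint angles; "qd": joint speeds; "effort": joint torques, N m; "position": TCP position; "ee_rot": TCP orientation; "contact_force": force on the tool from outside, world axes, zero at the start; "moment": the same for the moment, N m; "width": finger opening in m.
Only numpy, scipy, OpenCV 4.12 (cv2) and the standard library are available. Lean on these libraries where they do the work, as an engineer would, in place of code of your own. Each camera call takes 0.05 s, during which the arm holds its last target. There are 200 camera calls.

TASK

Wake the locker-fob dispenser and call for a fob. With the fingertips shut, touch the curved black sprung rail first at its end beside the amber disc, and trace it along its white dots to the end beside the blue disc, lightly, staying in contact all the way and never pushing it fully down. Then lift off the rail and press the chrome button right down, let it come back up, and leave the fob, key disc, cup and card tray where they are: nothing is picked up.

Things in the scene. Friction and masses are not known exactly. Their poses are not given: they have to be found in the camera images.
- dispenser: low brushed-steel dispenser housing fixed on the counter, 180 (x) x 240 (y) x 60 mm high; origin at the centre of its underside, on the counter; -x is its front with the dark chute, z up. It stands turned by some angle about the vertical. Its flat top carries the rail (towards its +x side), the two discs, and the button (towards its -x side). The rail and the button stand above the flat top, with nothing above them
- rail (a joint): how far (m) the sprung black rail is pushed down: 0 at rest, 0.012 fully down. The whole rail sinks level, straight down, wherever it is pressed; it starts to move at about 0.8 N, takes 0.35 N more per mm, and is fully down at about 5 N. Pressed 1 to 10 mm it is in light contact. It springs back by itself
- dot0 (a point): white dot 0 of 5 (10 mm wide) on top of the rail; this point lies on the top surface of the rail, 78 mm above the counter with the rail at rest, and sinks with the rail. The five dots lie 36 mm apart in order 0 to 4 along the middle of the rail, an arc of 120 mm radius; the rail is 18 mm wide, its top flat and level and 18 mm above the housing's top, and ends 8 mm past dots 0 and 4. Either end dot may be the start, whichever lies next to the amber disc
- dot1 (a point): white dot 1 of 5 (10 mm wide) on top of the rail; this point lies on the top surface of the rail, 78 mm above the counter with the rail at rest, and sinks with the rail. The five dots lie 36 mm apart in order 0 to 4 along the middle of the rail, an arc of 120 mm radius; the rail is 18 mm wide, its top flat and level and 18 mm above the housing's top, and ends 8 mm past dots 0 and 4
- dot2 (a point): white dot 2 of 5 (10 mm wide) on top of the rail; this point lies on the top surface of the rail, 78 mm above the counter with the rail at rest, and sinks with the rail. The five dots lie 36 mm apart in order 0 to 4 along the middle of the rail, an arc of 120 mm radius; the rail is 18 mm wide, its top flat and level and 18 mm above the housing's top, and ends 8 mm past dots 0 and 4
- dot3 (a point): white dot 3 of 5 (10 mm wide) on top of the rail; this point lies on the top surface of the rail, 78 mm above the counter with the rail at rest, and sinks with the rail. The five dots lie 36 mm apart in order 0 to 4 along the middle of the rail, an arc of 120 mm radius; the rail is 18 mm wide, its top flat and level and 18 mm above the housing's top, and ends 8 mm past dots 0 and 4
- dot4 (a point): white dot 4 of 5 (10 mm wide) on top of the rail; this point lies on the top surface of the rail, 78 mm above the counter with the rail at rest, and sinks with the rail. The five dots lie 36 mm apart in order 0 to 4 along the middle of the rail, an arc of 120 mm radius; the rail is 18 mm wide, its top flat and level and 18 mm above the housing's top, and ends 8 mm past dots 0 and 4. Either end dot may be the start, whichever lies next to the amber disc
- amber_disc: flat amber disc, 24 mm across and 3 mm thick, fixed on the housing's top 24 mm beyond the last dot at one end of the rail: it shows the end to start from (this varies). Origin at the centre of its underside, 60 mm above the counter
- blue_disc: flat blue disc, same size, beyond the other end of the rail: it shows the end to finish at. Origin at the centre of its underside
- button_top (a point): centre of the top face of the polished chrome push button (30 mm across), on the housing's top 80 mm from the middle dot; it is pressed straight down and moves with the button
- button (a joint): how far (m) the chrome button is pressed: 0 up, 0.006 fully down, which takes about 5 N; it springs back
- fob: loose lime green fob, 52 x 34 x 8 mm, lying on the counter near the housing's front; origin on its underside. Leave alone
- key_disc: loose pewter key ring disc, 36 mm across, 5 mm thick, lying on the counter near the housing's front; origin at the centre of its underside. Leave alone
- cup: loose white porcelain cup, 76 mm across, 75 mm high, beside the housing; origin at the centre of its underside. Leave alone
- card_tray: loose brushed aluminium card tray, 90 x 130 x 22 mm, beside the housing; origin at the centre of its underside. Leave alone

How it is judged:
By the outcome, as a careful person would: the job done as asked, in the order asked, and still so for the second after the job is handed in, with the robot touching nothing.
It also fails if it takes over 45 s, if anything falls off the work surface, if the arm or the gripper's body presses on something with over 40 N, if the wrist force passes 120 N, or if a joint passes its speed limit or range.

## Working session

There is one attempt and no reset: what is moved stays moved. The work goes in short steps, Python scripts to look and compute and a tool call to move; the robot and the scene stay as the last step left them, time stands still between calls to the robot, and variables do not carry over. Pictures are saved under pics/ and viewed, about 8 in all and at most 12, crops included, and the job is handed in when it is done.

Besides the shell and the picture viewer there is one more tool, called after "Request:" as name(argument=value, ...), one argument or row to a line, values as JSON. step_arm: Moves the arm, as the interface text tells. Its arguments: {"type":"object","properties":{"increments":{"type":"array"},"force":{"type":"number"}},"required":["increments"]}

```bash
mkdir -p pics; ls; python3 - <<'E'
from rig import manip
import cv2,pickle
d={}
for n in("top","side"):
    r=manip.get_image(n); d[n]=r; cv2.imwrite(f"pics/{n}0.png",r["img"][...,::-1]); print(n,r["fx"],r["cx"],r["cy"],r["rvec"],r["tvec"])
pickle.dump(d,open("v0.pkl","wb"))
print(manip.get_state())
E
```

```text
pics
top 434.5375433923715 317.47025273516795 194.53416180619374 [ 2.27614984 -1.90573417  0.20356656] [-0.02169756  0.53286893  0.8226717 ]
side 379.7123382477363 324.1005233432139 201.74759168832324 [ 2.28363999 -0.03720801  0.00891606] [-0.53093521  0.13263194  0.71604377]
{'clock': 0.1, 'qpos': array([-1.41200411e+00,  2.76554051e-01,  1.50602025e+00, -1.55376185e-05,
        1.36067703e+00, -1.20987946e-01]), 'qd': array([ 0.00052693, -0.00087847, -0.00526725,  0.00086515,  0.00100402,
        0.00046612]), 'effort': array([ 1.16611514e-03, -4.17700195e+01, -2.46405745e+01, -2.27579776e-04,
        5.82730121e-03,  1.46609850e-06]), 'position': array([ 0.15870466, -0.5521779 ,  0.23050802]), 'ee_rot': array([-0.0980098 , -0.70018243, -0.09918225,  0.70021534]), 'contact_force': array([ 0.03010986,  0.60243946, -0.27637491]), 'moment': array([-1.87252755e-05,  3.31341427e-03, -6.32382607e-02]), 'width': 0.08551569220334553}
```

View pics/top0.png

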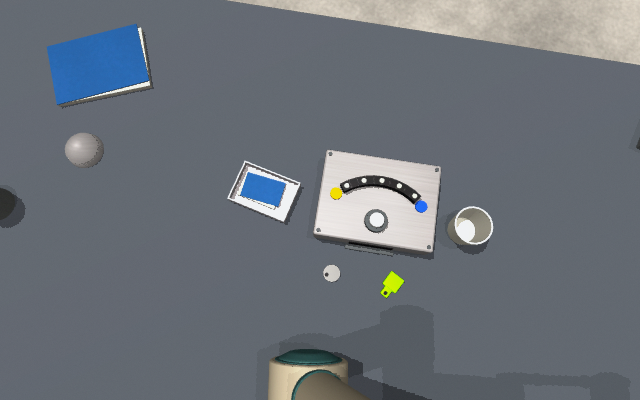

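View pics/side0.png

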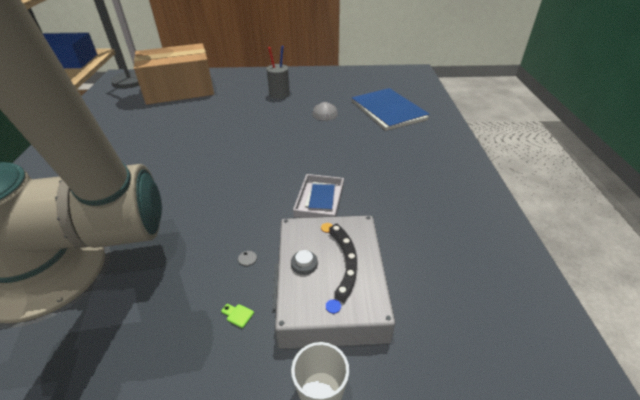

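The top view shows the rail dots from (346,185) by the amber disc to (415,196) by the blue disc, with the button at (376,220). In the side view the dots run from (335,229) to (341,290), with the button at (304,260).

```bash
cat > h.py <<'E'
import numpy as np,cv2
def ray(r,p):
    R=cv2.Rodrigues(np.array(r["rvec"],float))[0];c=-R.T@np.array(r["tvec"],float)
    d=R.T@np.array([(p[0]-r["cx"])/r["fx"],(p[1]-r["cy"])/r["fy"],1]);return c,d/np.linalg.norm(d)
def plane(r,p,z):
    c,d=ray(r,p);return c+d*(z-c[2])/d[2]
def tri(rp):
    A=np.zeros((3,3));b=np.zeros(3)
    for r,p in rp:
        c,d=ray(r,p);M=np.eye(3)-np.outer(d,d);A+=M;b+=M@c
    return np.linalg.solve(A,b)
def cen(m):
    n,_,s,c=cv2.connectedComponentsWithStats(m.astype(np.uint8));return [(tuple(c[i].round(2)),int(s[i,4])) for i in range(1,n)]
def dot(img,seed,h):   # centroid of brightness above local background
    x,y=seed;g=cv2.cvtColor(img,cv2.COLOR_RGB2GRAY).astype(float)[y-h:y+h+1,x-h:x+h+1]
    w=np.clip(g-(g.min()+.5*(g.max()-g.min())),0,None);Y,X=np.mgrid[-h:h+1,-h:h+1]
    return x+(w*X).sum()/w.sum(),y+(w*Y).sum()/w.sum()
E
python3 - <<'E'
import pickle,cv2,numpy as np
from h import *
d=pickle.load(open("v0.pkl","rb"));t,s=d["top"],d["side"]
def colour(r,lo,hi,box):
    hsv=cv2.cvtColor(r["img"],cv2.COLOR_RGB2HSV);m=cv2.inRange(hsv,lo,hi)>0
    k=np.zeros_like(m);x0,y0,x1,y1=box;k[y0:y1,x0:x1]=1
    return max(cen(m&k),key=lambda a:a[1])
for n,lo,hi in(("amber",(12,130,110),(32,255,255)),("blue",(105,140,80),(125,255,255))):
    a=colour(t,lo,hi,(320,150,440,250));b=colour(s,lo,hi,(280,215,385,320));print(n,a,b,tri([(t,a[0]),(s,b[0])]).round(4),plane(t,a[0],.063).round(4),plane(s,b[0],.063).round(4))
T=[(346,185),(364,180),(382,180),(399,186),(415,196)];S=[(335,229),(346,241),(351,256),(350,272),(342,290)]
P=[]
for a,b in zip(T,S):
    a=dot(t["img"],a,3);b=dot(s["img"],b,4);p=tri([(t,a),(s,b)]);P.append(p)
    print(np.round(a,1),np.round(b,1),p.round(4),plane(t,a,.078).round(4),plane(s,b,.078).round(4))
P=np.array(P);print(np.linalg.norm(np.diff(P,axis=0),axis=1))
a=dot(t["img"],(376,220),8);b=dot(s["img"],(304,260),9);print("btn",a,b,tri([(t,a),(s,b)]))
v=np.hstack([cv2.resize(t["img"][140:260,310:450],None,fx=3,fy=3),cv2.resize(s["img"][210:330,270:400],None,fx=2.8,fy=3)])
cv2.imwrite("pics/crop.png",v[...,::-1])
E
```

```text
amber ((np.float64(335.69), np.float64(192.87)), 111) ((np.float64(326.0), np.float64(227.06)), 63) [0.5365 0.0365 0.0642] [0.537  0.0366 0.063 ] [0.5362 0.0376 0.063 ]
blue ((np.float64(420.67), np.float64(206.04)), 111) ((np.float64(333.03), np.float64(305.86)), 139) [ 0.5407 -0.1351  0.0636] [ 0.5403 -0.1353  0.063 ] [ 0.5413 -0.1345  0.063 ]
[346.4 184.9] [335.8 227.4] [0.553  0.0185 0.0803] [0.5533 0.0184 0.078 ] [0.5535 0.021  0.078 ]
[363.5 179.9] [346.  240.1] [ 0.5692 -0.0134  0.0801] [ 0.5694 -0.0136  0.078 ] [ 0.5698 -0.0113  0.078 ]
[381.5 180. ] [351.2 255.3] [ 0.5754 -0.0486  0.0799] [ 0.5755 -0.0488  0.078 ] [ 0.5759 -0.0468  0.078 ]
[398.8 185.3] [350.1 272.1] [ 0.5706 -0.084   0.0801] [ 0.5707 -0.0843  0.078 ] [ 0.5712 -0.0822  0.078 ]
[414.3 195.4] [342.1 289.1] [ 0.5556 -0.1166  0.0803] [ 0.5558 -0.1171  0.078 ] [ 0.5561 -0.1148  0.078 ]
[0.03578371 0.03572672 0.03571097 0.03592866]
btn (np.float64(376.50689244979355), np.float64(219.1280526205304)) (np.float64(303.61904062293394), np.float64(256.2745904649967)) [ 0.49551103 -0.05008428  0.0824624 ]
```

View pics/crop.png

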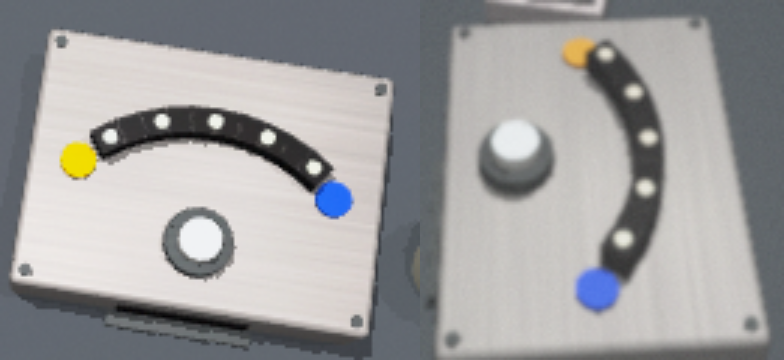

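Request:
step_arm(
  increments=[
    {"grip":0,"delta_pos":[0.0196,0.0287,0],"twist":0},
    {"grip":0,"delta_pos":[0.0196,0.0287,0],"twist":0},
    {"grip":0,"delta_pos":[0.0196,0.0287,0],"twist":0},
    {"grip":0,"delta_pos":[0.0196,0.0287,0],"twist":0},
    {"grip":0,"delta_pos":[0.0196,0.0287,0],"twist":0},
    {"grip":0,"delta_pos":[0.0196,0.0287,0],"twist":0},
    {"grip":0,"delta_pos":[0.0196,0.0287,0],"twist":0},
    {"grip":0,"delta_pos":[0.0196,0.0287,0],"twist":0},
    {"grip":0,"delta_pos":[0.0196,0.0287,0],"twist":0},
    {"grip":0,"delta_pos":[0.0196,0.0287,0],"twist":0},
  ],
  force=20,
)

```text
clock: 0.93
position: [0.3552, -0.2639, 0.2311]
ee_rot: [-0.098, -0.7, -0.099, 0.7]
contact_force: [0.7, 0.1, -0.5]
width: 0.0001
```

Request:
step_arm(
  increments=[
    {"grip":0,"delta_pos":[0.0196,0.0287,0],"twist":0},
    {"grip":0,"delta_pos":[0.0196,0.0287,0],"twist":0},
    {"grip":0,"delta_pos":[0.0196,0.0287,0],"twist":0},
    {"grip":0,"delta_pos":[0.0196,0.0287,0],"twist":0},
    {"grip":0,"delta_pos":[0.0196,0.0287,0],"twist":0},
    {"grip":0,"delta_pos":[0.0196,0.0287,0],"twist":0},
    {"grip":0,"delta_pos":[0.0196,0.0287,0],"twist":0},
    {"grip":0,"delta_pos":[0.0196,0.0287,0],"twist":0},
    {"grip":0,"delta_pos":[0.0196,0.0287,0],"twist":0},
    {"grip":0,"delta_pos":[0.0196,0.0287,0],"twist":0},
  ],
)

```text
clock: 1.77
position: [0.5512, 0.0231, 0.2309]
ee_rot: [-0.099, -0.7, -0.099, 0.7]
contact_force: [0.7, -1.3, -0.6]
width: -0.0002
```

Request:
step_arm(
  increments=[
    {"grip":0,"delta_pos":[0,0,-0.03],"twist":0},
    {"grip":0,"delta_pos":[0,0,-0.03],"twist":0},
    {"grip":0,"delta_pos":[0,0,-0.03],"twist":0},
    {"grip":0,"delta_pos":[0,0,-0.02],"twist":0},
    {"grip":0,"delta_pos":[0,0,-0.01],"twist":0},
    {"grip":0,"delta_pos":[0,0,0],"twist":0},
    {"grip":0,"delta_pos":[0,0,0],"twist":0},
    {"grip":0,"delta_pos":[0,0,0],"twist":0},
  ],
)

```text
clock: 2.43
position: [0.5521, 0.0211, 0.1127]
ee_rot: [0.099, 0.701, 0.098, -0.699]
contact_force: [0.3, 0.5, 0.8]
width: 0.0001
```

```bash
python3 - <<'E'
from rig import manip
import cv2,numpy as np
t=manip.get_image("top");s=manip.get_image("side")
p=np.array(manip.get_state()["position"]);print(p,manip.get_state()["contact_force"])
for r in(t,s): print(cv2.projectPoints(p[None],np.array(r["rvec"],float),np.array(r["tvec"],float),np.array([[r["fx"],0,r["cx"]],[0,r["fy"],r["cy"]],[0,0,1]]),None)[0].ravel())
v=np.hstack([cv2.resize(t["img"][130:260,310:440],(390,390)),cv2.resize(s["img"][190:320,260:390],(390,390))])
cv2.imwrite("pics/near.png",v[...,::-1])
E
```

```text
[0.55204617 0.02109778 0.11299525] [0.24049777 0.00909224 0.08055321]
[346.02274633 181.00115946]
[335.21247236 213.18572894]
```

View pics/near.png

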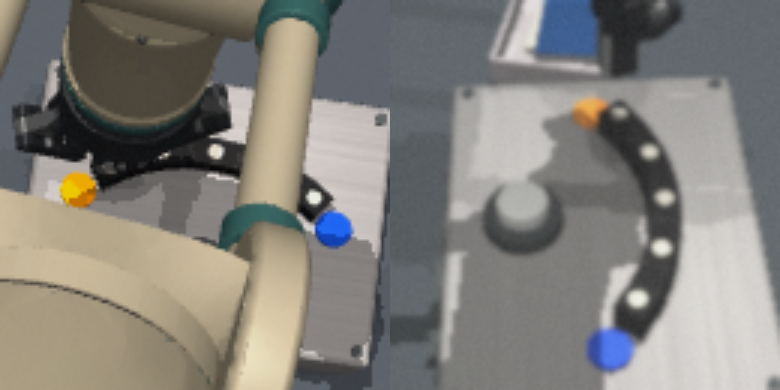

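The tip in the side view is at about (337,214), against (335,213) projected. The small offset fits the jaw's 16° turn, so I descend.

Request:
step_arm(
  increments=[
    {"grip":0,"delta_pos":[-0.0005,0,-0.015],"twist":0},
    {"grip":0,"delta_pos":[0,0,-0.01],"twist":0},
    {"grip":0,"delta_pos":[0,0,-0.004],"twist":0},
    {"grip":0,"delta_pos":[0,0,-0.003],"twist":0},
    {"grip":0,"delta_pos":[0,0,-0.002],"twist":0},
    {"grip":0,"delta_pos":[0,0,-0.002],"twist":0},
    {"grip":0,"delta_pos":[0,0,-0.001],"twist":0},
    {"grip":0,"delta_pos":[0,0,0],"twist":0},
    {"grip":0,"delta_pos":[0,0,0],"twist":0},
  ],
)

```text
clock: 3.28
position: [0.5503, 0.0213, 0.0746]
ee_rot: [0.099, 0.7, 0.099, -0.7]
contact_force: [-1.8, 1.0, 1.9]
width: -0.0002
```

```bash
python3 - <<'E'
import numpy as np
from rig import manip
s=manip.get_state();print(s["position"],s["contact_force"])
a=np.linspace(.6185,-.605,31);p=np.c_[.4556+.12*np.cos(a),-.0501+.12*np.sin(a)];p=p.round(4)
q=np.vstack([[.551,.0213],p[1:]])
print(np.diff(q,axis=0).round(4).tolist());print(p[[10,20,30]])
E
```

```text
[0.55025905 0.02127938 0.07462844] [-1.84981389  1.04069612  1.87047061]
[[0.0051, -0.0059], [0.0026, -0.0041], [0.0024, -0.0043], [0.0023, -0.0043], [0.002, -0.0045], [0.0019, -0.0045], [0.0017, -0.0046], [0.0015, -0.0046], [0.0013, -0.0047], [0.0011, -0.0048], [0.001, -0.0048], [0.0007, -0.0049], [0.0005, -0.0048], [0.0004, -0.0049], [0.0001, -0.0049], [-0.0001, -0.0049], [-0.0002, -0.0049], [-0.0005, -0.0048], [-0.0007, -0.0049], [-0.0008, -0.0048], [-0.0011, -0.0048], [-0.0012, -0.0047], [-0.0015, -0.0047], [-0.0016, -0.0046], [-0.0018, -0.0045], [-0.002, -0.0045], [-0.0022, -0.0044], [-0.0024, -0.0043], [-0.0025, -0.0042], [-0.0027, -0.0041]]
[[ 0.5729 -0.025 ]
 [ 0.5733 -0.0736]
 [ 0.5543 -0.1184]]
```

Request:
step_arm(
  increments=[
    {"grip":0,"delta_pos":[0.0026,-0.003,-0.001],"twist":0},
    {"grip":0,"delta_pos":[0.0025,-0.003,0],"twist":0},
    {"grip":0,"delta_pos":[0.0026,-0.0041,0],"twist":0},
    {"grip":0,"delta_pos":[0.0024,-0.0043,0],"twist":0},
    {"grip":0,"delta_pos":[0.0023,-0.0043,0],"twist":0},
    {"grip":0,"delta_pos":[0.002,-0.0045,0],"twist":0},
    {"grip":0,"delta_pos":[0.0019,-0.0045,0],"twist":0},
    {"grip":0,"delta_pos":[0.0017,-0.0046,0],"twist":0},
    {"grip":0,"delta_pos":[0.0015,-0.0046,0],"twist":0},
    {"grip":0,"delta_pos":[0.0013,-0.0047,0],"twist":0},
  ],
)

```text
clock: 4.12
position: [0.5713, -0.0207, 0.0733]
ee_rot: [0.099, 0.7, 0.099, -0.7]
contact_force: [-0.4, 1.9, 2.9]
width: 0.0001
```

Request:
step_arm(
  increments=[
    {"grip":0,"delta_pos":[0.0013,-0.0048,0],"twist":0},
    {"grip":0,"delta_pos":[0.001,-0.0048,0],"twist":0},
    {"grip":0,"delta_pos":[0.0008,-0.0049,0],"twist":0},
    {"grip":0,"delta_pos":[0.0006,-0.0048,0],"twist":0},
    {"grip":0,"delta_pos":[0.0004,-0.0049,0],"twist":0},
    {"grip":0,"delta_pos":[0.0001,-0.0049,0],"twist":0},
    {"grip":0,"delta_pos":[-0.0001,-0.0049,0],"twist":0},
    {"grip":0,"delta_pos":[-0.0002,-0.0049,0],"twist":0},
    {"grip":0,"delta_pos":[-0.0005,-0.0048,0],"twist":0},
    {"grip":0,"delta_pos":[-0.0007,-0.0049,0],"twist":0},
  ],
)

```text
clock: 4.95
position: [0.5738, -0.0694, 0.0734]
ee_rot: [0.099, 0.7, 0.099, -0.7]
contact_force: [0.6, 1.4, 2.2]
width: 0.0
```

Request:
step_arm(
  increments=[
    {"grip":0,"delta_pos":[-0.0008,-0.0048,0],"twist":0},
    {"grip":0,"delta_pos":[-0.0011,-0.0048,0],"twist":0},
    {"grip":0,"delta_pos":[-0.0012,-0.0047,0],"twist":0},
    {"grip":0,"delta_pos":[-0.0015,-0.0047,0],"twist":0},
    {"grip":0,"delta_pos":[-0.0016,-0.0046,0],"twist":0},
    {"grip":0,"delta_pos":[-0.0018,-0.0045,0],"twist":0},
    {"grip":0,"delta_pos":[-0.002,-0.0045,0],"twist":0},
    {"grip":0,"delta_pos":[-0.0022,-0.0044,0],"twist":0},
    {"grip":0,"delta_pos":[-0.0024,-0.0043,0],"twist":0},
    {"grip":0,"delta_pos":[-0.0025,-0.0042,0],"twist":0},
  ],
)

```text
clock: 5.78
position: [0.5565, -0.1148, 0.0734]
ee_rot: [0.099, 0.7, 0.099, -0.7]
contact_force: [0.7, 0.9, 3.3]
width: -0.0
```

Request:
step_arm(
  increments=[
    {"grip":0,"delta_pos":[-0.0022,-0.0033,0],"twist":0},
    {"grip":0,"delta_pos":[0,0,0],"twist":0},
    {"grip":0,"delta_pos":[0,0,0],"twist":0},
  ],
)

```text
clock: 6.03
position: [0.5539, -0.1187, 0.0733]
ee_rot: [-0.099, -0.7, -0.098, 0.701]
contact_force: [-0.8, -1.4, 2.5]
width: -0.0001
```

Request:
step_arm(
  increments=[
    {"grip":0,"delta_pos":[0,0,0.01],"twist":0},
    {"grip":0,"delta_pos":[0,0,0.02],"twist":0},
    {"grip":0,"delta_pos":[0,0,0.02],"twist":0},
    {"grip":0,"delta_pos":[-0.0146,0.0172,0],"twist":0},
    {"grip":0,"delta_pos":[-0.0146,0.0172,0],"twist":0},
    {"grip":0,"delta_pos":[-0.0146,0.0172,0],"twist":0},
    {"grip":0,"delta_pos":[-0.0146,0.0172,0],"twist":0},
    {"grip":0,"delta_pos":[0,0,0],"twist":0},
    {"grip":0,"delta_pos":[0,0,0],"twist":0},
    {"grip":0,"delta_pos":[0,0,0],"twist":0},
  ],
)

```text
clock: 6.87
position: [0.4968, -0.0491, 0.1238]
ee_rot: [0.099, 0.701, 0.098, -0.7]
contact_force: [1.0, -0.0, 0.3]
width: -0.0003
```

Request:
step_arm(
  increments=[
    {"grip":0,"delta_pos":[0,0,-0.02],"twist":0},
    {"grip":0,"delta_pos":[0,0,-0.012],"twist":0},
    {"grip":0,"delta_pos":[0,0,-0.005],"twist":0},
    {"grip":0,"delta_pos":[0,0,-0.003],"twist":0},
    {"grip":0,"delta_pos":[0,0,-0.002],"twist":0},
    {"grip":0,"delta_pos":[0,0,-0.002],"twist":0},
    {"grip":0,"delta_pos":[0,0,0],"twist":0},
    {"grip":0,"delta_pos":[0,0,0],"twist":0},
  ],
)

```text
clock: 7.53
position: [0.4965, -0.0494, 0.0799]
ee_rot: [0.099, 0.7, 0.098, -0.7]
contact_force: [-2.1, -0.9, 2.9]
width: -0.0
```

Contact; press on until it bottoms out.

Request:
step_arm(
  increments=[
    {"grip":0,"delta_pos":[0,0,-0.0015],"twist":0},
    {"grip":0,"delta_pos":[0,0,-0.0015],"twist":0},
    {"grip":0,"delta_pos":[0,0,-0.001],"twist":0},
    {"grip":0,"delta_pos":[0,0,0],"twist":0},
    {"grip":0,"delta_pos":[0,0,0],"twist":0},
  ],
)

```text
clock: 7.95
position: [0.4966, -0.0493, 0.076]
ee_rot: [0.099, 0.701, 0.098, -0.7]
contact_force: [-1.4, -2.2, 7.3]
width: -0.0001
```

Request:
step_arm(
  increments=[
    {"grip":0,"delta_pos":[0,0,-0.001],"twist":0},
    {"grip":0,"delta_pos":[0,0,0],"twist":0},
    {"grip":0,"delta_pos":[0,0,0],"twist":0},
  ],
)

```text
clock: 8.2
position: [0.4966, -0.0493, 0.0759]
ee_rot: [0.099, 0.701, 0.098, -0.7]
contact_force: [-2.6, -2.2, 13.7]
width: 0.0002
```

Force jumped to 13.7 N with no further travel, so the button is fully down. I lift off.

Request:
step_arm(
  increments=[
    {"grip":0,"delta_pos":[0,0,0.005],"twist":0},
    {"grip":0,"delta_pos":[0,0,0.015],"twist":0},
    {"grip":0,"delta_pos":[0,0,0.025],"twist":0},
    {"grip":0,"delta_pos":[0,0,0.03],"twist":0},
    {"grip":0,"delta_pos":[0,0,0.03],"twist":0},
    {"grip":0,"delta_pos":[0,0,0.03],"twist":0},
    {"grip":0,"delta_pos":[0,0,0.03],"twist":0},
    {"grip":0,"delta_pos":[0,0,0],"twist":0},
    {"grip":0,"delta_pos":[0,0,0],"twist":0},
    {"grip":0,"delta_pos":[0,0,0],"twist":0},
  ],
)

```text
clock: 9.03
position: [0.4956, -0.0484, 0.2385]
ee_rot: [-0.098, -0.7, -0.099, 0.7]
contact_force: [0.3, 0.4, 0.2]
width: -0.0001
```

```bash
python3 - <<'E'
from rig import manip
import cv2,pickle
from h import *
s=manip.get_image("side");cv2.imwrite("pics/end.png",s["img"][...,::-1])
o=pickle.load(open("v0.pkl","rb"))["side"]
for p in[(335,229),(346,241),(351,256),(350,272),(342,290)]:print(np.round(dot(o["img"],p,4),1),np.round(dot(s["img"],p,4),1))
print(manip.get_state()["contact_force"])
E
```

```text
[335.8 227.4] [335.8 227.4]
[346.  240.1] [346.1 240. ]
[351.2 255.3] [351.2 255.4]
[350.1 272.1] [350.1 272.1]
[342.1 289.1] [342.1 289.1]
[-0.20901985  0.17331213  0.3156306 ]
```

View pics/end.png

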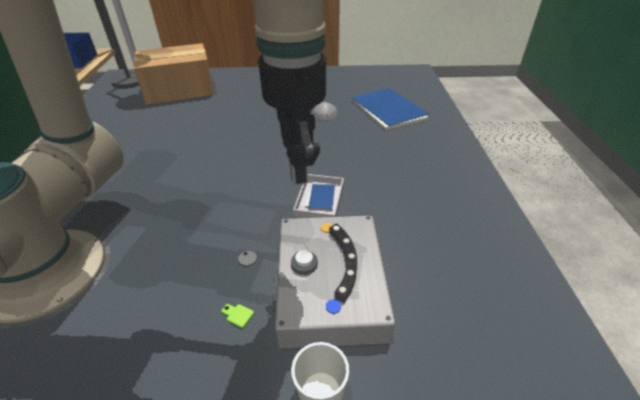

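The rail is back at rest, the button is up at (304,260), and the fob (238,316), key disc (247,258), cup and tray are where they were. I hand in.

```bash
python3 -c "
from rig import manip
print(manip.sign_off())"
```

```text
the job is handed in; nothing more can be done
None
```

The rail has been traced, the button pressed, and the job handed in at about 9 s on the robot's clock.

- **Rail:** With the fingers shut I touched the rail about 3 mm outside the dot beside the amber disc. I traced it along the arc to about 3 mm past the dot beside the blue disc. At each reading along the way the rail was down 3.4 to 4.7 mm with about 2 to 3 N on the tool, so light contact and never fully down. The path readings I checked were within about 0.6 mm of the middle of the rail.
- **Button:** I then lifted clear and pressed the chrome button until it stopped moving. At the stop the force rose from 7.3 N to 13.7 N with no further travel.
- **Last check:** After lifting off, the dots in the side view were back within 0.1 px of their starting positions. By eye, the button was up and the fob, key disc, cup and card tray had not moved. The gripper was clear, at z about 0.24 m, with no contact force.

One disagreement: measuring from the two views put the dots about 2 mm higher (80 mm) than the stated 78 mm. That is within the camera calibration, and the contact forces on the rail agreed with 78 mm.

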